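# Take a soil-sample vial from the flap dispenser and case it

### The arm

A 6-joint arm with a two-finger parallel gripper is mounted at the origin on the work surface. World frame = base frame: x ahead of the robot, y to its left, z up, the work surface at z = 0. Lengths are in m, angles in rad, forces in N, time in s.
With the tool pointing down it reaches from about 0.375 to 0.9 m from the base axis. Payload 3.1 kg.
Tool frame: the origin (TCP) lies midway between the tips of the shut fingers; the grasp point (between the pads) lies 19 mm behind it (manip.grasp_offset is the distance from the TCP to the grasp point, in m); z points along the fingers, y is the line along which they close (so a half turn about z gives the same grasp; the last joint's range is limited). The gripper opens to 85 mm and grips with 20 to 120 N. Pads are 22 mm wide; open, the fingers measure 114 mm over their backs; the gripper's body (76 mm by 85 mm) begins 54 mm behind the grasp point. The pads swing forward as they close: fully open they stand 13 mm farther back than shut.
Start: joints at [1.115, 0.527, 1.433, -0, 1.181, -0.178], TCP at [0.171, 0.601, 0.203] pointing down, gripper open.
Joint ranges: [-3.08, 3.08], [-0.75, 2.2], [0.22, 2.44], [-1.43, 4.57], [0, 2.65], [-2.85, 2.85]. Speed limits (rad/s): [2.79, 2.79, 3.14, 3.14, 3.14, 3.14].

### API

Orientations are given as a unit quaternion [x, y, z, w].
In Python, from station import sensors, cams, order, manip gives the robot as it stands.
- The arm moves only by the tool move_arm, never from a script. Its argument "targets" is a list of rows, each an object of numbers: "dx", "dy", "dz": the shift along the world's x, y, z normalised to -1 to 1, where 1 is 25 mm; "rx", "ry", "rz": the turn, a rotation vector about the world's x, y, z normalised to -1 to 1, where 1 is 30 degrees. A call has exactly 10 rows; each row shifts and turns the commanded pose from where the row before left it; what a row does not reach is not made up. A row lasts 1/8 s, in which the tool goes at most 62.5 mm and 10.7 degrees, less where a joint would pass 70% of its speed; a pose out of reach is approached as far as the arm can. A call with a number of a shift or a turn outside -1 to 1 is refused whole. A call with a gripper value outside its range is refused whole. "claw" is the opening in per cent of the stroke, from 0 (shut) to 100 (fully open), set as the call begins (left out, the last holds). The fingers move at their own pace and stop on an object; "newtons" is the grip in N (left out, the last holds). Time passes only in rows, so rows that do not move let the fingers close, or fill a call up. It gives the time, the measured TCP pose, the force, the opening and the grip force at its end, in the units of the state.
- sensors.sense(): the state, without advancing time (a new reading comes with each control period).
- cams.snapshot(name): name is "scene" or "top" or "wrist"; returns the picture (480x640x3 uint8, red, green, blue); there is no depth.
- cams.camera_model(name): a dict with "fx", "fy", "cx", "cy" (pixels), "distortion" ([k1, k2, p1, p2, k3] as OpenCV has them; the pictures are not rectified), "extrinsics" (4x4, takes a point from world to camera coordinates). Camera axes: x right, y down, z forward; pixel columns grow to the right and rows downward; lengths in m; the calibration is good to about 2 mm. A picture is of the moment at which its call begins: read the wrist's pose just before it. camera_model takes no time and is no camera call; for the wrist camera it gives the pose at the moment of the call.
- order.sign_off(): hands the job in; it is judged then, once.
The state is a dict: "t": time; "q": joint angles; "qd": joint speeds; "tau": joint torques, N m; "tcp_pos": TCP position; "tool_rot": TCP orientation; "force": force on the tool from outside, world axes, zero at the start; "ft_torque": the same for the moment, N m; "finger_gap": opening from 0.0 (shut) to 1.0 (fully open); "gripper_force": force on a finger pad.
Only numpy, scipy, OpenCV 4.12 (cv2) and the standard library are available. Lean on these libraries where they do the work, as an engineer would, in place of code of your own. Each camera call takes 0.05 s, during which the arm holds its last target. There are 200 camera calls.

### The job

Stand the big steel weight on the dispenser's press plate and let go of it, so that it holds the sprung flap fully open. Take the long vial out from behind the flap, lay it down in the empty compartment of the specimen case and then push the case's lid shut until its latch snaps in. Finally stand the big weight back on the cork mat so that the flap closes, and leave the short vial and the small weight where they are.

Things in the scene. Friction and masses are not known exactly. Their poses are not given: they have to be found in the camera images.
- dispenser: Fixed aluminium vial dispenser; origin on the table under the middle of its tray, x towards the hinge, y left. Tray x -70..+64 mm, y +-74 mm, floor at z 6 mm; front wall 52 mm, side walls 62 mm high; behind the hinge (x 64..90) a housing 56 mm high. Two bays at y +34 and -34 mm, each with one vial lying along x at x about 0. The press plate is to its right: x 0, y -130 mm.
- flap (a joint): Clear flap with a steel front rim over both bays, 150 mm wide, 137 mm long, flat at z 64 mm when shut (0). It swings up about a hinge along the dispenser's y at x +66, z 64 mm and at 1.9 rad (fully open) leans back past vertical. Sprung shut; linked to the press plate: rad = 63.3 x plate travel in m.
- plate_top (a point): Centre of the top of the press plate, a level steel plate 76 x 76 mm, top at z 50 mm when up, 20 mm when fully down (the point moves with it). Pressing it opens the flap: it takes about 4 N all the way. The big weight's own weight is enough, the small one's is not.
- weight_big_mid (a point): Centre (half-way up, 32 mm above its foot) of the big steel weight: upright cylinder 46 mm diameter, 48 mm high, with a small knob 24 mm in diameter on top, 64 mm in all, about 0.7 kg. z of the point is the weight's own axis (up). Starts on the cork mat; it and the small weight may be in either order.
- weight_small_mid (a point): Centre (16.5 mm above its foot) of the small steel weight: the same shape, 26 mm diameter, 33 mm high in all, 0.1 kg. Stays on the mat.
- mat: Fixed cork mat 100 mm (x) by 190 mm (y), 3 mm thick; origin at the centre of its underside.
- vial_long_mid (a point): Centre of the long vial: glass cylinder full of brown soil, with a white cap, 22 mm diameter, 78 mm long with cap, 40 g; x runs along it to the cap. It lies in either bay on two wire rails (4 mm rods that together are 20 mm wide, so fingers pass beside them), axis 36 mm above the table.
- vial_short_mid (a point): Centre of the short vial, the same but 50 mm long. Stays in its bay.
- case: Fixed grey specimen case 120 (x) x 176 (y) mm, 44 mm high, walls 4 mm; origin on the table under its centre, x from the latch side to the hinge, y left. Divider at y -26 mm. Empty compartment: y -24..+84, x -56..+56 mm, lined floor at z 6 mm; the narrow one at negative y holds sherds. A steel keeper stands out 26 mm from the front (-x) at y 0, 40 mm high.
- case_lid (a joint): Clear lid: 0 shut, its top then 50 mm above the table; starts open at about 1.8 rad, leaning back. 126 mm long from the hinge, 176 mm wide, 6 mm thick, light, with a little friction; pushed forward past vertical it falls by itself until it rests on the latch at about 0.12 rad.
- lid_hinge (a point): Middle of the lid's hinge line, which runs along the case's y axis, at case x +60 mm, z 47 mm.
- lid_edge (a point): Middle of the lid's outer (when shut: upper) face close to its free edge, 120 mm from the hinge line; moves with the lid.
- latch_bolt (a joint): Bevelled sprung bolt under the lid's free edge: 0 is fully out, up to 0.009 m pushed in. As the lid is pressed down its bevel rides over the keeper (5 to 8 mm in), then it snaps out beneath it. Pressing on the lid near its free edge with about 8 N is enough.
Things that resemble listed ones, but are neither listed nor needed, are in the scene too. What is shaped like the part that bears weight_big_mid but blue or orange is not meant. Of the things that look like the mat, the smaller one is meant.

How it is judged:
By the outcome, as a careful person would: the job done as asked, in the order asked, and still so for the second after the job is handed in, with the robot touching nothing.
It also fails if it takes over 72 s, if anything falls off the work surface, if the arm or the gripper's body presses on something with over 40 N, if the wrist force passes 120 N, or if a joint passes its speed limit or range.

## Working session

There is one attempt and no reset: what is moved stays moved. The work goes in short steps, Python scripts to look and compute and a tool call to move; the robot and the scene stay as the last step left them, time stands still between calls to the robot, and variables do not carry over. Pictures are saved under pics/ and viewed, at most 10 in all, crops included, and the job is handed in when it is done.

Besides the shell and the picture viewer there is one more tool, called after "Emit:" by a JSON object that holds its "method" and its "body". move_arm: Moves the arm, as the interface text tells. Scaled input: -1 to 1 covers 25 mm each way for a shift and 30 degrees each way for a turn. Its arguments: {"type":"object","properties":{"targets":{"type":"array"},"claw":{"type":"number"},"newtons":{"type":"number"}},"required":["targets"]}

```bash
mkdir -p pics
python3 - <<'E'
from station import sensors,cams,manip
import cv2,numpy as np,json
for n in ["scene","top"]:
    im=cams.snapshot(n); cv2.imwrite(f"pics/{n}0.png",im[:,:,::-1])
    m=cams.camera_model(n); print(n,{k:(np.round(v,4).tolist()) for k,v in m.items()})
s=sensors.sense(); print({k:np.round(v,3).tolist() for k,v in s.items()}, manip.grasp_offset)
E
```

```text
scene {'fx': 571.7663, 'fy': 571.7663, 'cx': 320.9104, 'cy': 236.9478, 'distortion': [-0.1848, 0.0, 0.0, 0.0, 0.0], 'extrinsics': [[-0.0913, 0.9957, -0.0131, 0.0922], [0.534, 0.0379, -0.8446, -0.1947], [-0.8405, -0.0841, -0.5352, 1.5015], [0.0, 0.0, 0.0, 1.0]]}
top {'fx': 512.7753, 'fy': 512.7753, 'cx': 315.7198, 'cy': 235.0158, 'distortion': [-0.0869, 0.0, 0.0, 0.0, 0.0], 'extrinsics': [[0.013, -0.9999, -0.0008, -0.0567], [-0.9959, -0.0129, -0.0893, 0.4527], [0.0893, 0.0019, -0.996, 1.0845], [0.0, 0.0, 0.0, 1.0]]}
{'t': 0.1, 'q': [1.114, 0.528, 1.434, -0.0, 1.181, -0.178], 'qd': [-0.002, -0.001, -0.003, 0.001, -0.001, -0.0], 'tau': [-0.0, -44.331, -17.859, -0.0, 0.004, -0.0], 'tcp_pos': [0.171, 0.6, 0.202], 'tool_rot': [0.138, 0.99, -0.001, -0.0], 'force': [-0.632, 0.017, -0.43], 'ft_torque': [-0.001, -0.002, 0.025], 'gripper_force': 0.0, 'finger_gap': 0.999} 0.0187
```

View pics/top0.png

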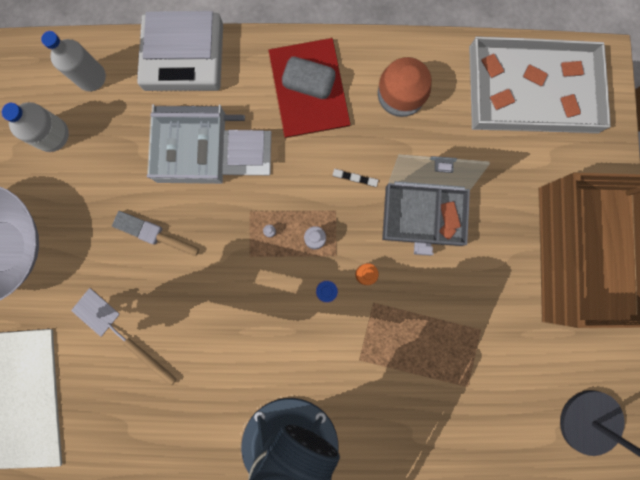

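View pics/scene0.png

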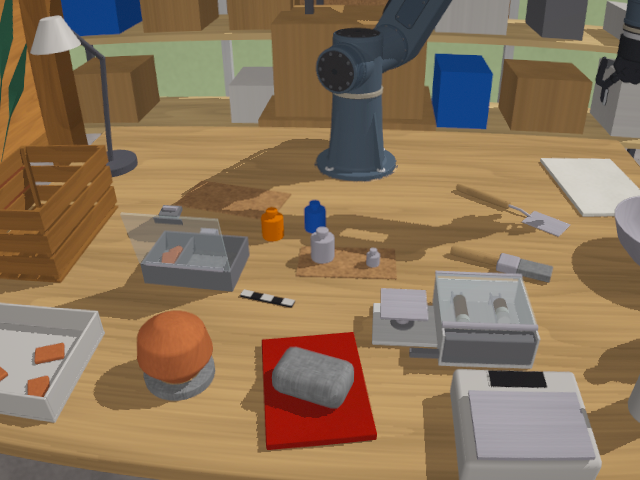

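The top view shows the dispenser at (186,145), press plate at (245,148), small mat (293,233), big weight (315,237), small weight (269,230), and the case (426,213) with its lid open at the far side. I'll zoom in on this region.

```bash
cat > h.py <<'E'
from station import sensors,cams,manip
import cv2,numpy as np
def ray(m,u,v):
    K=np.array([[m['fx'],0,m['cx']],[0,m['fy'],m['cy']],[0,0,1]])
    p=cv2.undistortPoints(np.array([[[u,v]]],float),K,np.array(m['distortion']))[0,0]
    E=np.array(m['extrinsics']);R=E[:3,:3]
    return -R.T@E[:3,3],R.T@np.array([p[0],p[1],1])
def hit(m,u,v,z):
    o,d=ray(m,u,v); return o+d*(z-o[2])/d[2]
def proj(m,P):
    K=np.array([[m['fx'],0,m['cx']],[0,m['fy'],m['cy']],[0,0,1]]);E=np.array(m['extrinsics'])
    return cv2.projectPoints(np.array(P,float).reshape(-1,3),cv2.Rodrigues(E[:3,:3])[0],E[:3,3],K,np.array(m['distortion']))[0][:,0]
def st():
    s=sensors.sense();print({k:np.round(s[k],4).tolist() for k in ('t','tcp_pos','tool_rot','force','finger_gap','gripper_force','q')});return s
E
python3 - <<'E'
import cv2
im=cv2.imread("pics/top0.png")
a=im[95:195,140:280];b=im[145:265,240:480]
a=cv2.resize(a,None,fx=4,fy=4,interpolation=3);b=cv2.resize(b,None,fx=3.3,fy=3.3,interpolation=3)
cv2.imwrite("pics/a.png",a);cv2.imwrite("pics/b.png",b)
E
```

```text
(no output)
```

View pics/a.png

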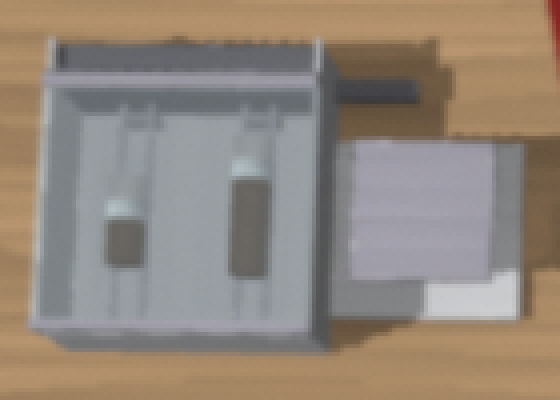

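View pics/b.png

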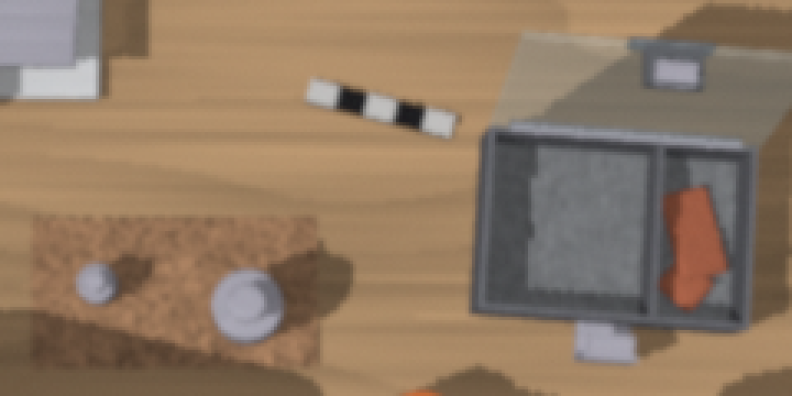

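```bash
cat > fit.py <<'E'
from h import *
from scipy.optimize import least_squares
m=cams.camera_model("top")
A=lambda x,y:np.array([140+(x+.5)/4-.5,95+(y+.5)/4-.5])
B=lambda x,y:np.array([240+(x+.5)/3.3-.5,145+(y+.5)/3.3-.5])
def fit(M,P,g):
    M=np.array(M,float);P=np.array(P)
    def w(p):
        c,s=np.cos(p[2]),np.sin(p[2]); return np.c_[p[0]+c*M[:,0]-s*M[:,1],p[1]+s*M[:,0]+c*M[:,1],M[:,2]]
    r=least_squares(lambda p:(proj(m,w(p))-P).ravel(),g,loss='soft_l1')
    print(np.round(r.x,4),np.round((proj(m,w(r.x))-P),1).tolist());return r.x
if __name__=="__main__":
    print("disp");fit([[.038,-.092,.05],[.038,-.168,.05],[-.038,-.168,.05],[-.038,-.092,.05],[-.071,.075,.066],[-.071,-.075,.066],[.066,.075,.064],[.066,-.075,.064]],
     [A(350,142),A(492,142),A(490,280),A(350,278),A(30,325),A(312,328),A(45,80),A(322,80)],[.6,.2,0])
    print("case");fit([[.06,.088,.044],[.06,-.088,.044],[-.06,-.088,.044],[-.06,.088,.044]],[B(487,128),B(757,148),B(748,328),B(472,312)],[.5,-.2,0])
    print("mat");fit([[.05,.095,.003],[.05,-.095,.003],[-.05,-.095,.003],[-.05,.095,.003]],[B(33,215),B(318,217),B(319,368),B(32,368)],[.5,0,0])
    print("big",hit(m,*B(250,298),.067),hit(m,*B(247,306),.051));print("small",hit(m,*B(96,278),.036))
    print("vial",hit(m,*A(250,157),.036),hit(m,*A(250,278),.036),hit(m,*A(123,198),.036),hit(m,*A(124,268),.036))
E
python3 fit.py
```

```text
disp
[ 0.6388  0.2322 -0.0057] [[1.2, -0.7], [1.0, -0.3], [0.4, -0.1], [-0.2, -0.1], [-0.6, 0.8], [-0.7, 1.0], [-0.3, -0.5], [-0.3, 0.0]]
case
[ 0.4993 -0.2857 -0.0586] [[-0.2, -0.3], [-0.5, -0.3], [-0.1, 0.9], [1.0, -0.1]]
mat
[ 0.4586 -0.0005  0.0114] [[0.1, 0.6], [0.1, 0.1], [-0.1, -0.2], [-0.2, -0.4]]
big [ 0.44936093 -0.05021973  0.067     ] [ 0.445678   -0.04834307  0.051     ]
small [0.4638018  0.04930656 0.036     ]
vial [0.67010382 0.19962962 0.036     ] [0.60282545 0.19697172 0.036     ] [0.64685913 0.26865725 0.036     ] [0.6079094  0.26628682 0.036     ]
```

Emit:
{"method": "move_arm", "body": {"targets": [{"dx":1,"dy":-1,"rz":0.053},{"dx":1,"dy":-1,"rz":0.053},{"dx":1,"dy":-1,"rz":0.053},{"dx":1,"dy":-1,"rz":0.053},{"dx":1,"dy":-1,"rz":0.053},{"dx":1,"dy":-1,"rz":0.053},{"dx":1,"dy":-1,"rz":0.053},{"dx":1,"dy":-1,"rz":0.053},{"dx":1,"dy":-1,"rz":0.053},{"dx":1,"dy":-1,"rz":0.053}]}}

```text
schema error: expected keys dx, dy, dz, rx, ry, rz
```

Emit:
{"method": "move_arm", "body": {"targets": [{"dy":-1},{"dy":-1},{"dy":-1},{"dy":-1},{"dy":-1},{"dy":-1},{"dy":-1},{"dy":-1},{"dy":-1},{"dy":-1}], "claw": 80}}

```text
schema error: expected keys dx, dy, dz, rx, ry, rz
```

Emit:
{"method": "move_arm", "body": {"targets": [{"dy":-1},{"dy":-1},{"dy":-1},{"dy":-1},{"dy":-1},{"dy":-1},{},{},{},{}]}}

```text
schema error: expected keys dx, dy, dz, rx, ry, rz
```

Run:
```python
from h import *
st();m=cams.camera_model("wrist");im=cams.snapshot("wrist");cv2.imwrite("pics/w1.png",im[:,:,::-1])
import pickle;pickle.dump(m,open("w1.pkl","wb"));print(m)
```

```text
{'t': 0.1, 'tcp_pos': [0.1711, 0.6004, 0.2022], 'tool_rot': [0.1385, 0.9904, -0.0009, -0.0003], 'force': [-0.6319, 0.0168, -0.4296], 'finger_gap': 0.9994, 'gripper_force': 0.0, 'q': [1.1145, 0.5284, 1.4338, -0.0, 1.1814, -0.1785]}
{'fx': 403.75167550033973, 'fy': 403.75167550033973, 'cx': 309.7394506474076, 'cy': 229.9775247759708, 'distortion': array([-0.02596615,  0.        ,  0.        ,  0.        ,  0.        ]), 'extrinsics': array([[ 0.27275339,  0.96207905, -0.00308088, -0.62229936],
       [ 0.92893382, -0.2625205 ,  0.26108416, -0.03564896],
       [ 0.2503748 , -0.07407352, -0.96531113,  0.37904865],
       [ 0.        ,  0.        ,  0.        ,  1.        ]])}
```

View pics/w1.png

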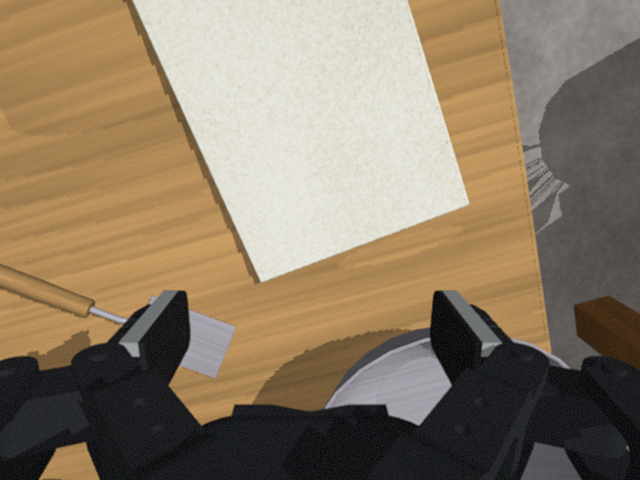

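The wrist camera looks towards the base, and this view shows only the board and the bowl. The moves were refused because every row needs all six keys, so I'm resending them.

Emit:
{"method": "move_arm", "body": {"targets": [{"dx":1,"dy":-1,"dz":0,"rx":0,"ry":0,"rz":0.053},{"dx":1,"dy":-1,"dz":0,"rx":0,"ry":0,"rz":0.053},{"dx":1,"dy":-1,"dz":0,"rx":0,"ry":0,"rz":0.053},{"dx":1,"dy":-1,"dz":0,"rx":0,"ry":0,"rz":0.053},{"dx":1,"dy":-1,"dz":0,"rx":0,"ry":0,"rz":0.053},{"dx":1,"dy":-1,"dz":0,"rx":0,"ry":0,"rz":0.053},{"dx":1,"dy":-1,"dz":0,"rx":0,"ry":0,"rz":0.053},{"dx":1,"dy":-1,"dz":0,"rx":0,"ry":0,"rz":0.053},{"dx":1,"dy":-1,"dz":0,"rx":0,"ry":0,"rz":0.053},{"dx":1,"dy":-1,"dz":0,"rx":0,"ry":0,"rz":0.053}]}}

```text
t: 1.4
tcp_pos: [0.4219, 0.3501, 0.2029]
tool_rot: [-0.0, 1.0, -0.0, -0.0]
force: [0.5, 0.0, 0.0]
finger_gap: 0.999
gripper_force: 0.0
```

Emit:
{"method": "move_arm", "body": {"targets": [{"dx":0.3,"dy":-1,"dz":0,"rx":0,"ry":0,"rz":0},{"dx":0.3,"dy":-1,"dz":0,"rx":0,"ry":0,"rz":0},{"dx":0.3,"dy":-1,"dz":0,"rx":0,"ry":0,"rz":0},{"dx":0.3,"dy":-1,"dz":0,"rx":0,"ry":0,"rz":0},{"dx":0.3,"dy":-1,"dz":0,"rx":0,"ry":0,"rz":0},{"dx":0.3,"dy":-1,"dz":0,"rx":0,"ry":0,"rz":0},{"dx":0.3,"dy":-1,"dz":0,"rx":0,"ry":0,"rz":0},{"dx":0.3,"dy":-1,"dz":0,"rx":0,"ry":0,"rz":0},{"dx":0.3,"dy":-1,"dz":0,"rx":0,"ry":0,"rz":0},{"dx":0.3,"dy":-1,"dz":0,"rx":0,"ry":0,"rz":0}], "claw": 80}}

```text
t: 2.65
tcp_pos: [0.4963, 0.1002, 0.2029]
tool_rot: [0.0, 1.0, 0.0, -0.0]
force: [-0.1, -0.7, -0.4]
finger_gap: 0.8
gripper_force: 0.0
```

Run:
```python
from h import *
s=st();m=cams.camera_model("wrist")
for P in ([.449,-.05,.067],[.464,.049,.036],[.64,.198,.036],[.64,.1,.05]):print(proj(m,[P]))
```

```text
{'t': 2.65, 'tcp_pos': [0.4963, 0.1002, 0.2029], 'tool_rot': [0.0002, 1.0, 0.0, -0.0002], 'force': [-0.0545, -0.7198, -0.3572], 'finger_gap': 0.8003, 'gripper_force': 0.0, 'q': [-0.0219, 0.3691, 1.7257, 0.0, 1.0473, -1.5923]}
[[112.28046108 146.82818027]]
[[250.22940782 162.62891839]]
[[414.63810357 350.56612633]]
[[311.17705287 358.97376609]]
```

Emit:
{"method": "move_arm", "body": {"targets": [{"dx":0.3,"dy":-1,"dz":0,"rx":0,"ry":0,"rz":0},{"dx":0.3,"dy":-1,"dz":0,"rx":0,"ry":0,"rz":0},{"dx":0.3,"dy":-1,"dz":0,"rx":0,"ry":0,"rz":0},{"dx":0.3,"dy":-1,"dz":0,"rx":0,"ry":0,"rz":0},{"dx":0,"dy":-1,"dz":0,"rx":0,"ry":0,"rz":0},{"dx":0,"dy":-1,"dz":0,"rx":0,"ry":0,"rz":0},{"dx":0,"dy":0,"dz":0,"rx":0,"ry":0,"rz":0},{"dx":0,"dy":0,"dz":0,"rx":0,"ry":0,"rz":0},{"dx":0,"dy":0,"dz":0,"rx":0,"ry":0,"rz":0},{"dx":0,"dy":0,"dz":0,"rx":0,"ry":0,"rz":0}]}}

```text
t: 3.9
tcp_pos: [0.5263, -0.0482, 0.2031]
tool_rot: [-0.0, 1.0, 0.0, -0.0]
force: [0.6, 0.7, -0.1]
finger_gap: 0.801
gripper_force: 0.0
```

Run:
```python
from h import *
st();m=cams.camera_model("wrist");im=cams.snapshot("wrist");cv2.imwrite("pics/w2.png",im[:,:,::-1])
for P in ([.449,-.05,.067],[.447,-.049,.051],[.464,.049,.036]):print(proj(m,[P]))
```

```text
{'t': 3.9, 'tcp_pos': [0.5263, -0.0482, 0.2031], 'tool_rot': [-0.0004, 1.0, 0.0, -0.0001], 'force': [0.6223, 0.7279, -0.0679], 'finger_gap': 0.8006, 'gripper_force': 0.0, 'q': [-0.303, 0.3981, 1.6737, 0.0001, 1.07, -1.8747]}
[[309.76318043 104.73417449]]
[[311.1040966  102.83407446]]
[[431.39932358 126.01084751]]
```

View pics/w2.png

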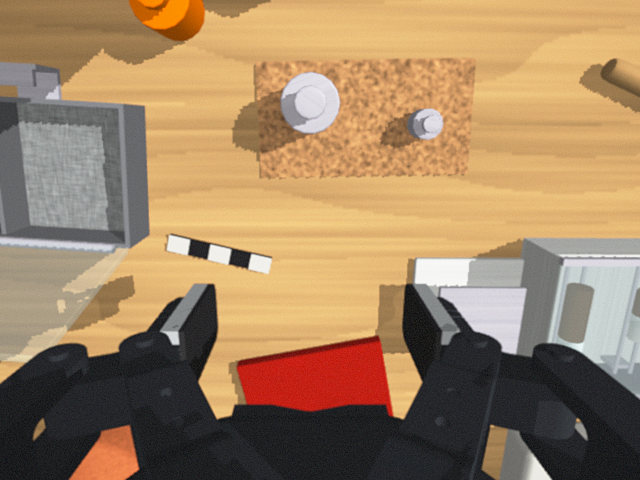

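Big weight knob is seen at (311,101), small at (428,124), within 1–2 mm of the top-camera estimate. Descending to grasp it.

Emit:
{"method": "move_arm", "body": {"targets": [{"dx":-0.78,"dy":0,"dz":-0.7,"rx":0,"ry":0,"rz":0},{"dx":-0.78,"dy":0,"dz":-0.7,"rx":0,"ry":0,"rz":0},{"dx":-0.78,"dy":0,"dz":-0.7,"rx":0,"ry":0,"rz":0},{"dx":-0.78,"dy":-0.04,"dz":-0.7,"rx":0,"ry":0,"rz":0},{"dx":0,"dy":0,"dz":-0.8,"rx":0,"ry":0,"rz":0},{"dx":0,"dy":0,"dz":-0.8,"rx":0,"ry":0,"rz":0},{"dx":0,"dy":0,"dz":-0.8,"rx":0,"ry":0,"rz":0},{"dx":0,"dy":0,"dz":-0.8,"rx":0,"ry":0,"rz":0},{"dx":0,"dy":0,"dz":-0.8,"rx":0,"ry":0,"rz":0},{"dx":0,"dy":0,"dz":-0.76,"rx":0,"ry":0,"rz":0}]}}

```text
t: 5.2
tcp_pos: [0.4489, -0.0499, 0.0135]
tool_rot: [-0.0, 1.0, -0.0, 0.0]
force: [-0.3, -1.2, 0.1]
finger_gap: 0.796
gripper_force: 0.0
```

Emit:
{"method": "move_arm", "body": {"targets": [{"dx":0,"dy":0,"dz":0,"rx":0,"ry":0,"rz":0},{"dx":0,"dy":0,"dz":0,"rx":0,"ry":0,"rz":0},{"dx":0,"dy":0,"dz":0,"rx":0,"ry":0,"rz":0},{"dx":0,"dy":0,"dz":0,"rx":0,"ry":0,"rz":0},{"dx":0,"dy":0,"dz":0,"rx":0,"ry":0,"rz":0},{"dx":0,"dy":0,"dz":0,"rx":0,"ry":0,"rz":0},{"dx":0,"dy":0,"dz":0,"rx":0,"ry":0,"rz":0},{"dx":0,"dy":0,"dz":0,"rx":0,"ry":0,"rz":0},{"dx":0,"dy":0,"dz":0.2,"rx":0,"ry":0,"rz":0},{"dx":0,"dy":0,"dz":0.4,"rx":0,"ry":0,"rz":0}], "claw": 25, "newtons": 70}}

```text
t: 6.45
tcp_pos: [0.4483, -0.0504, 0.0291]
tool_rot: [0.0, 1.0, -0.0, -0.0]
force: [-0.4, -0.6, -7.3]
finger_gap: 0.497
gripper_force: 72.1
```

Emit:
{"method": "move_arm", "body": {"targets": [{"dx":0.5,"dy":0.3,"dz":0.9,"rx":0,"ry":0,"rz":0},{"dx":0.8,"dy":0.6,"dz":0.9,"rx":0,"ry":0,"rz":0},{"dx":0.9,"dy":0.7,"dz":0.9,"rx":0,"ry":0,"rz":0},{"dx":0.9,"dy":0.7,"dz":0.9,"rx":0,"ry":0,"rz":0},{"dx":0.9,"dy":0.7,"dz":0,"rx":0,"ry":0,"rz":0},{"dx":0.9,"dy":0.7,"dz":0,"rx":0,"ry":0,"rz":0},{"dx":0.9,"dy":0.7,"dz":0,"rx":0,"ry":0,"rz":0},{"dx":0.8,"dy":0.7,"dz":0,"rx":0,"ry":0,"rz":0},{"dx":0.6,"dy":0.6,"dz":0,"rx":0,"ry":0,"rz":0},{"dx":0.4,"dy":0.4,"dz":0,"rx":0,"ry":0,"rz":0}]}}

```text
t: 7.7
tcp_pos: [0.638, 0.1029, 0.1186]
tool_rot: [-0.0, 1.0, -0.0, -0.001]
force: [0.4, 0.0, -7.8]
finger_gap: 0.492
gripper_force: 72.6
```

Run:
```python
from h import *
st();im=cams.snapshot("top")[:,:,::-1]
c=cv2.resize(im[90:200,140:290],None,fx=4,fy=4,interpolation=3)
im2=cams.snapshot("scene")[:,:,::-1]
d=cv2.resize(im2[180:370,340:560],None,fx=2.3,fy=2.3,interpolation=3)
cv2.imwrite("pics/c.png",c);cv2.imwrite("pics/d.png",d)
ms=cams.camera_model("scene")
# plate corners in first scene image, z=.05
for u,v in [(383,292),(425,290),(428,316),(380,317)]: print(hit(ms,u,v,.05))
```

```text
{'t': 7.7, 'tcp_pos': [0.638, 0.1029, 0.1186], 'tool_rot': [-0.0, 1.0, -0.0002, -0.0008], 'force': [0.3528, 0.0489, -7.7787], 'finger_gap': 0.4923, 'gripper_force': 72.621, 'q': [-0.0125, 0.6542, 1.4496, -0.0005, 1.0393, -1.5832]}
[0.61162512 0.06870991 0.05      ]
[0.6014249 0.1396668 0.05     ]
[0.66921872 0.14056194 0.05      ]
[0.67658806 0.0641294  0.05      ]
```

Emit:
{"method": "move_arm", "body": {"targets": [{"dx":0,"dy":0,"dz":-0.6,"rx":0,"ry":0,"rz":0},{"dx":0,"dy":0,"dz":-0.6,"rx":0,"ry":0,"rz":0},{"dx":0,"dy":0,"dz":-0.6,"rx":0,"ry":0,"rz":0},{"dx":0,"dy":0,"dz":-0.4,"rx":0,"ry":0,"rz":0},{"dx":0,"dy":0,"dz":-0.3,"rx":0,"ry":0,"rz":0},{"dx":0,"dy":0,"dz":-0.25,"rx":0,"ry":0,"rz":0},{"dx":0,"dy":0,"dz":-0.25,"rx":0,"ry":0,"rz":0},{"dx":0,"dy":0,"dz":-0.2,"rx":0,"ry":0,"rz":0},{"dx":0,"dy":0,"dz":-0.15,"rx":0,"ry":0,"rz":0},{"dx":0,"dy":0,"dz":-0.1,"rx":0,"ry":0,"rz":0}]}}

```text
t: 9.05
tcp_pos: [0.6399, 0.1019, 0.0487]
tool_rot: [0.001, 1.0, -0.0, 0.003]
force: [-24.7, -9.7, 80.0]
finger_gap: 0.496
gripper_force: 81.4
```

Blocked with 80 N of force, so I'm backing off to look.

Emit:
{"method": "move_arm", "body": {"targets": [{"dx":0,"dy":0,"dz":0.7,"rx":0,"ry":0,"rz":0},{"dx":0,"dy":0,"dz":0.2,"rx":0,"ry":0,"rz":0},{"dx":0,"dy":0,"dz":0,"rx":0,"ry":0,"rz":0},{"dx":0,"dy":0,"dz":0,"rx":0,"ry":0,"rz":0},{"dx":0,"dy":0,"dz":0,"rx":0,"ry":0,"rz":0},{"dx":0,"dy":0,"dz":0,"rx":0,"ry":0,"rz":0},{"dx":0,"dy":0,"dz":0,"rx":0,"ry":0,"rz":0},{"dx":0,"dy":0,"dz":0,"rx":0,"ry":0,"rz":0},{"dx":0,"dy":0,"dz":0,"rx":0,"ry":0,"rz":0},{"dx":0,"dy":0,"dz":0,"rx":0,"ry":0,"rz":0}]}}

```text
t: 10.3
tcp_pos: [0.6383, 0.1028, 0.0555]
tool_rot: [0.0, 1.0, 0.0, 0.0]
force: [1.6, 1.7, -3.8]
finger_gap: 0.494
gripper_force: 76.3
```

Run:
```python
from h import *
st();im=cams.snapshot("top")[:,:,::-1]
c=cv2.resize(im[80:200,140:300],None,fx=3.5,fy=3.5,interpolation=3)
im2=cams.snapshot("scene")[:,:,::-1]
d=cv2.resize(im2[160:370,340:560],None,fx=2,fy=2,interpolation=3)
h=max(c.shape[0],d.shape[0]);e=np.zeros((h,800,3),np.uint8)
c=cv2.resize(c,(360,270));e[:270,:360]=c;e[:d.shape[0],360:800]=d;cv2.imwrite("pics/e.png",e)
```

```text
{'t': 10.3, 'tcp_pos': [0.6383, 0.1028, 0.0555], 'tool_rot': [0.0002, 1.0, 0.0002, 0.0001], 'force': [1.6204, 1.6797, -3.7653], 'finger_gap': 0.4939, 'gripper_force': 76.2783, 'q': [-0.0131, 0.7378, 1.4873, 0.0005, 0.9164, -1.5838]}
```

View pics/e.png

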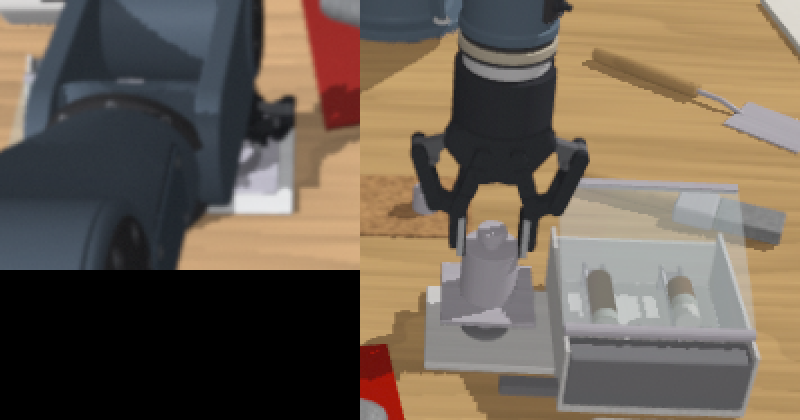

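The flap is rising against the gripper's knuckle (gripper closing along y, knuckle reaching over the flap's side). I'll lift and turn the gripper by 65° so the knuckles stay clear of the flap, with the weight a little farther from it.

Emit:
{"method": "move_arm", "body": {"targets": [{"dx":0,"dy":0,"dz":0.6,"rx":0,"ry":0,"rz":0},{"dx":0,"dy":0,"dz":0.6,"rx":0,"ry":0,"rz":0},{"dx":0,"dy":-0.24,"dz":0,"rx":0,"ry":0,"rz":0.31},{"dx":0,"dy":0,"dz":0,"rx":0,"ry":0,"rz":0.31},{"dx":0,"dy":0,"dz":0,"rx":0,"ry":0,"rz":0.31},{"dx":0,"dy":0,"dz":0,"rx":0,"ry":0,"rz":0.31},{"dx":0,"dy":0,"dz":0,"rx":0,"ry":0,"rz":0.31},{"dx":0,"dy":0,"dz":0,"rx":0,"ry":0,"rz":0.31},{"dx":0,"dy":0,"dz":0,"rx":0,"ry":0,"rz":0.31},{"dx":0,"dy":0,"dz":0,"rx":0,"ry":0,"rz":0}]}}

```text
t: 11.65
tcp_pos: [0.638, 0.0964, 0.086]
tool_rot: [-0.537, 0.843, 0.0, -0.0]
force: [-0.0, 0.7, -8.1]
finger_gap: 0.489
gripper_force: 75.8
```

Emit:
{"method": "move_arm", "body": {"targets": [{"dx":0,"dy":0,"dz":-0.4,"rx":0,"ry":0,"rz":0},{"dx":0,"dy":0,"dz":-0.4,"rx":0,"ry":0,"rz":0},{"dx":0,"dy":0,"dz":-0.2,"rx":0,"ry":0,"rz":0},{"dx":0,"dy":0,"dz":-0.16,"rx":0,"ry":0,"rz":0},{"dx":0,"dy":0,"dz":-0.16,"rx":0,"ry":0,"rz":0},{"dx":0,"dy":0,"dz":-0.16,"rx":0,"ry":0,"rz":0},{"dx":0,"dy":0,"dz":0,"rx":0,"ry":0,"rz":0},{"dx":0,"dy":0,"dz":0,"rx":0,"ry":0,"rz":0},{"dx":0,"dy":0,"dz":0,"rx":0,"ry":0,"rz":0},{"dx":0,"dy":0,"dz":0,"rx":0,"ry":0,"rz":0}]}}

```text
t: 12.9
tcp_pos: [0.6385, 0.0966, 0.0485]
tool_rot: [-0.538, 0.843, -0.0, 0.0]
force: [-2.4, 0.6, -4.5]
finger_gap: 0.493
gripper_force: 76.3
```

Emit:
{"method": "move_arm", "body": {"targets": [{"dx":0,"dy":0,"dz":-0.16,"rx":0,"ry":0,"rz":0},{"dx":0,"dy":0,"dz":-0.16,"rx":0,"ry":0,"rz":0},{"dx":0,"dy":0,"dz":-0.16,"rx":0,"ry":0,"rz":0},{"dx":0,"dy":0,"dz":-0.12,"rx":0,"ry":0,"rz":0},{"dx":0,"dy":0,"dz":0,"rx":0,"ry":0,"rz":0},{"dx":0,"dy":0,"dz":0,"rx":0,"ry":0,"rz":0},{"dx":0,"dy":0,"dz":0,"rx":0,"ry":0,"rz":0},{"dx":0,"dy":0,"dz":0,"rx":0,"ry":0,"rz":0},{"dx":0,"dy":0,"dz":0,"rx":0,"ry":0,"rz":0},{"dx":0,"dy":0,"dz":0,"rx":0,"ry":0,"rz":0}]}}

```text
t: 14.15
tcp_pos: [0.6387, 0.0965, 0.0335]
tool_rot: [-0.538, 0.843, -0.0, 0.0]
force: [-0.6, 0.1, -3.9]
finger_gap: 0.491
gripper_force: 76.3
```

Emit:
{"method": "move_arm", "body": {"targets": [{"dx":0,"dy":0,"dz":-0.08,"rx":0,"ry":0,"rz":0},{"dx":0,"dy":0,"dz":-0.03,"rx":0,"ry":0,"rz":0},{"dx":0,"dy":0,"dz":0,"rx":0,"ry":0,"rz":0},{"dx":0,"dy":0,"dz":0,"rx":0,"ry":0,"rz":0},{"dx":0,"dy":0,"dz":0,"rx":0,"ry":0,"rz":0},{"dx":0,"dy":0,"dz":0.2,"rx":0,"ry":0,"rz":0},{"dx":0,"dy":0,"dz":0.5,"rx":0,"ry":0,"rz":0},{"dx":0,"dy":0,"dz":1,"rx":0,"ry":0,"rz":0},{"dx":0,"dy":0,"dz":1,"rx":0,"ry":0,"rz":0},{"dx":0,"dy":0,"dz":1,"rx":0,"ry":0,"rz":0}], "claw": 68}}

```text
t: 15.4
tcp_pos: [0.6386, 0.0966, 0.1249]
tool_rot: [-0.538, 0.843, -0.0, 0.0]
force: [0.3, 0.2, 0.6]
finger_gap: 0.681
gripper_force: 0.0
```

Emit:
{"method": "move_arm", "body": {"targets": [{"dx":-0.3,"dy":0,"dz":1,"rx":0,"ry":0,"rz":-0.31},{"dx":-0.3,"dy":0,"dz":1,"rx":0,"ry":0,"rz":-0.31},{"dx":-0.3,"dy":0.5,"dz":0.4,"rx":0,"ry":0,"rz":-0.31},{"dx":0,"dy":0.5,"dz":0,"rx":0,"ry":0,"rz":-0.31},{"dx":0,"dy":0.8,"dz":0,"rx":0,"ry":0,"rz":-0.31},{"dx":0,"dy":0.8,"dz":0,"rx":0,"ry":0,"rz":-0.31},{"dx":0,"dy":0.8,"dz":0,"rx":0,"ry":0,"rz":-0.31},{"dx":0,"dy":0.6,"dz":0,"rx":0,"ry":0,"rz":0},{"dx":0,"dy":0,"dz":0,"rx":0,"ry":0,"rz":0},{"dx":0,"dy":0,"dz":0,"rx":0,"ry":0,"rz":0}], "claw": 45}}

```text
t: 16.65
tcp_pos: [0.6159, 0.196, 0.1833]
tool_rot: [-0.0, 1.0, -0.0, 0.0]
force: [0.8, -0.6, 0.0]
finger_gap: 0.449
gripper_force: 0.0
```

Run:
```python
from h import *
st();m=cams.camera_model("wrist");im=cams.snapshot("wrist");cv2.imwrite("pics/w3.png",im[:,:,::-1])
import pickle;pickle.dump(m,open("w3.pkl","wb"))
for P in ([.639,.198,.036],[.678,.198,.036],[.6,.198,.036],[.638,.096,.084]):print(proj(m,[P]))
```

```text
{'t': 16.65, 'tcp_pos': [0.6159, 0.196, 0.1833], 'tool_rot': [-0.0004, 1.0, -0.0002, 0.0001], 'force': [0.8301, -0.5525, 0.016], 'finger_gap': 0.4486, 'gripper_force': 0.0, 'q': [0.1358, 0.5778, 1.396, -0.0005, 1.1678, -1.4356]}
[[314.21991257 233.30925981]]
[[313.9726914  277.80996959]]
[[314.47976487 185.97375062]]
[[170.26613191 249.82012844]]
```

View pics/w3.png

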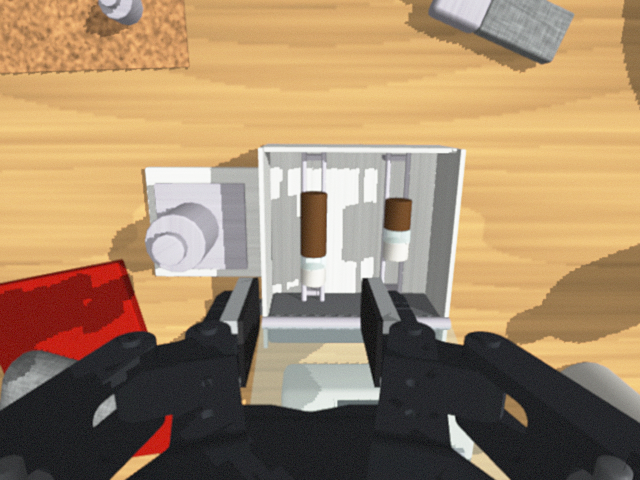

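Big weight is standing on the plate (~(185,230)), the flap is open, and the long vial spans (313,192)–(313,287), so its centre is at about x 0.644, y 0.198. Grasping it.

Emit:
{"method": "move_arm", "body": {"targets": [{"dx":0.5,"dy":0.08,"dz":-0.6,"rx":0,"ry":0,"rz":0},{"dx":0.5,"dy":0,"dz":-0.8,"rx":0,"ry":0,"rz":0},{"dx":0,"dy":0,"dz":-0.8,"rx":0,"ry":0,"rz":0},{"dx":0,"dy":0,"dz":-0.8,"rx":0,"ry":0,"rz":0},{"dx":0,"dy":0,"dz":-0.8,"rx":0,"ry":0,"rz":0},{"dx":0,"dy":0,"dz":-0.8,"rx":0,"ry":0,"rz":0},{"dx":0,"dy":0,"dz":-0.8,"rx":0,"ry":0,"rz":0},{"dx":0,"dy":0,"dz":-0.6,"rx":0,"ry":0,"rz":0},{"dx":0,"dy":0,"dz":-0.4,"rx":0,"ry":0,"rz":0},{"dx":0,"dy":0,"dz":-0.24,"rx":0,"ry":0,"rz":0}]}}

```text
t: 17.95
tcp_pos: [0.6409, 0.1986, 0.0166]
tool_rot: [0.0, 1.0, 0.0, 0.0]
force: [0.2, -0.1, 0.7]
finger_gap: 0.446
gripper_force: 0.0
```

Emit:
{"method": "move_arm", "body": {"targets": [{"dx":0,"dy":0,"dz":0,"rx":0,"ry":0,"rz":0},{"dx":0,"dy":0,"dz":0,"rx":0,"ry":0,"rz":0},{"dx":0,"dy":0,"dz":0,"rx":0,"ry":0,"rz":0},{"dx":0,"dy":0,"dz":0,"rx":0,"ry":0,"rz":0},{"dx":0,"dy":0,"dz":0,"rx":0,"ry":0,"rz":0},{"dx":0,"dy":0,"dz":0,"rx":0,"ry":0,"rz":0},{"dx":0,"dy":0,"dz":0,"rx":0,"ry":0,"rz":0},{"dx":0,"dy":0,"dz":0,"rx":0,"ry":0,"rz":0},{"dx":0,"dy":0,"dz":0.1,"rx":0,"ry":0,"rz":0},{"dx":0,"dy":0,"dz":0.3,"rx":0,"ry":0,"rz":0}], "claw": 5, "newtons": 25}}

```text
t: 19.2
tcp_pos: [0.6401, 0.1984, 0.0266]
tool_rot: [0.0, 1.0, -0.0, -0.001]
force: [-0.6, 0.1, -0.1]
finger_gap: 0.051
gripper_force: 0.0
```

The fingers closed on nothing. Checking with a composite picture.

Run:
```python
from h import *
st();im=cams.snapshot("wrist")[:,:,::-1]
im2=cams.snapshot("scene")[:,:,::-1]
d=cv2.resize(im2[200:370,360:560],(400,340),interpolation=3)
w=cv2.resize(im[100:440,120:520],(400,340))
cv2.imwrite("pics/f.png",np.hstack([w,d]));cv2.imwrite("pics/f_w.png",im);cv2.imwrite("pics/f_s.png",im2)
```

```text
{'t': 19.2, 'tcp_pos': [0.6401, 0.1984, 0.0266], 'tool_rot': [0.0001, 1.0, -0.0002, -0.0009], 'force': [-0.564, 0.0983, -0.0896], 'finger_gap': 0.0505, 'gripper_force': 0.0, 'q': [0.1342, 0.803, 1.431, -0.0001, 0.9094, -1.4363]}
```

View pics/f.png

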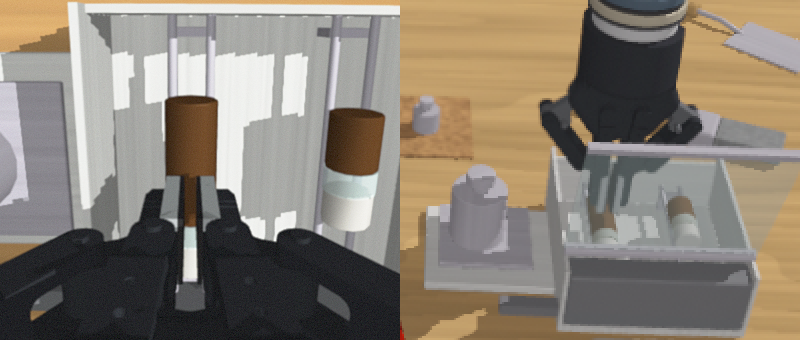

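The right pane shows the fingers above the vial, and the vial at (190,190) in the left pane is still in place. I'll measure the vials' heights by triangulating the soil blobs, using the short vial as control.

Run:
```python
from h import *
import pickle
mw=cams.camera_model("wrist");ms=cams.camera_model("scene");mt=cams.camera_model("top");m3=pickle.load(open("w3.pkl","rb"))
def blobs(f,box):
    im=cv2.imread(f);h=cv2.cvtColor(im,cv2.COLOR_BGR2HSV);x0,y0,x1,y1=box
    k=np.zeros(h.shape[:2],np.uint8);k[y0:y1,x0:x1]=1
    M=((h[...,0]<18)&(h[...,1]>70)&(h[...,2]<150)).astype(np.uint8)*k
    n,l,s,c=cv2.connectedComponentsWithStats(M)
    return sorted([tuple(map(int,s[i])) for i in range(1,n) if s[i][4]>25])
for f,b in (("pics/w3.png",(265,150,460,300)),("pics/f_w.png",(190,110,520,440)),("pics/scene0.png",(430,270,540,340)),("pics/f_s.png",(430,270,540,340)),("pics/top0.png",(150,100,222,185))):
    print(f,blobs(f,b))
for z in(.017,.026,.036):
  print(z,"pred w3",proj(m3,[[.605,.198,z],[.605,.187,z],[.605,.209,z],[.61,.267,z]]).round().tolist(),"f",proj(mw,[[.605,.198,z],[.605,.187,z],[.605,.209,z],[.61,.267,z]]).round().tolist())
  print("  scene",proj(ms,[[.605,.198,z],[.683,.198,z]]).round().tolist())
```

```text
pics/w3.png [(301, 192, 26, 66, 1608), (384, 198, 28, 33, 798)]
pics/f_w.png [(286, 196, 52, 131, 4580), (446, 208, 59, 68, 3335)]
pics/scene0.png [(523, 276, 17, 9, 82)]
pics/f_s.png []
pics/top0.png [(155, 104, 49, 2, 53)]
0.017 pred w3 [[314.0, 188.0], [301.0, 188.0], [327.0, 188.0], [396.0, 194.0]] f [[312.0, 188.0], [288.0, 188.0], [336.0, 188.0], [462.0, 199.0]]
  scene [[457.0, 308.0], [462.0, 339.0]]
0.026 pred w3 [[314.0, 190.0], [301.0, 190.0], [328.0, 190.0], [398.0, 196.0]] f [[312.0, 191.0], [286.0, 191.0], [337.0, 191.0], [470.0, 203.0]]
  scene [[458.0, 304.0], [463.0, 334.0]]
0.036 pred w3 [[314.0, 192.0], [301.0, 192.0], [328.0, 192.0], [401.0, 199.0]] f [[312.0, 195.0], [285.0, 195.0], [339.0, 195.0], [479.0, 208.0]]
  scene [[459.0, 299.0], [464.0, 330.0]]
```

Run:
```python
from h import *
s=st();mw=cams.camera_model("wrist");ms=cams.camera_model("scene")
t=np.array(s['tcp_pos'])
for dz in(0,.01,.02,.03):print(dz,proj(mw,[t+[-.011,0,dz],t+[.011,0,dz]]).round().tolist(),"scene",proj(ms,[t+[.011,-.002,dz],t+[.011,.002,dz]]).round().tolist())
a=cv2.imread("pics/f_w.png")[250:430,240:390];b=cv2.imread("pics/f_s.png")[255:345,420:520]
cv2.imwrite("pics/g.png",np.hstack([cv2.resize(a,(480,576),interpolation=2)[:560],cv2.resize(b,(320,288),interpolation=2).__class__ and cv2.copyMakeBorder(cv2.resize(b,(320,288),interpolation=2),0,272,0,0,0)]))
```

```text
{'t': 19.3, 'tcp_pos': [0.6414, 0.1986, 0.0278], 'tool_rot': [0.0001, 1.0, 0.0001, 0.0007], 'force': [0.6678, -0.6055, 0.3782], 'finger_gap': 0.0498, 'gripper_force': 0.0, 'q': [0.1342, 0.8016, 1.4297, 0.0, 0.9089, -1.4363]}
0 [[313.0, 249.0], [313.0, 294.0]] scene [[460.0, 321.0], [463.0, 321.0]]
0.01 [[313.0, 256.0], [313.0, 304.0]] scene [[461.0, 316.0], [463.0, 316.0]]
0.02 [[313.0, 264.0], [313.0, 314.0]] scene [[462.0, 312.0], [464.0, 312.0]]
0.03 [[314.0, 273.0], [313.0, 326.0]] scene [[463.0, 307.0], [465.0, 307.0]]
```

View pics/g.png

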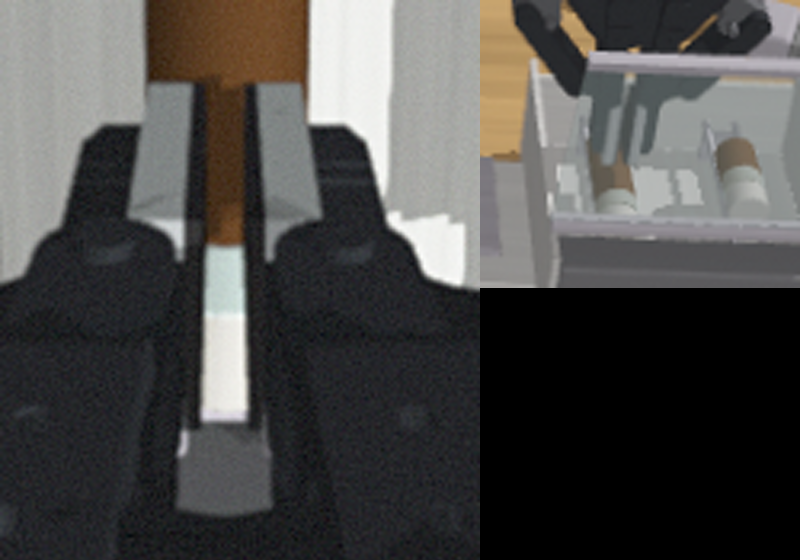

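The close-up shows the fingertips ending (row ~276 wrist, row ~307 scene) about 30 mm above the reported TCP. They closed just over the top of the vial, so the real tips sit ~30 mm behind the TCP. I'll reopen and go lower, watching the force.

Emit:
{"method": "move_arm", "body": {"targets": [{"dx":0,"dy":0,"dz":0,"rx":0,"ry":0,"rz":0},{"dx":0,"dy":0,"dz":0,"rx":0,"ry":0,"rz":0},{"dx":0,"dy":0,"dz":0,"rx":0,"ry":0,"rz":0},{"dx":0,"dy":0,"dz":0,"rx":0,"ry":0,"rz":0},{"dx":0,"dy":0,"dz":-0.2,"rx":0,"ry":0,"rz":0},{"dx":0,"dy":0,"dz":-0.2,"rx":0,"ry":0,"rz":0},{"dx":0,"dy":0,"dz":-0.2,"rx":0,"ry":0,"rz":0},{"dx":0,"dy":0,"dz":-0.2,"rx":0,"ry":0,"rz":0},{"dx":0,"dy":0,"dz":-0.2,"rx":0,"ry":0,"rz":0},{"dx":0,"dy":0,"dz":0,"rx":0,"ry":0,"rz":0}], "claw": 45}}

```text
t: 20.55
tcp_pos: [0.6404, 0.1985, 0.0015]
tool_rot: [0.0, 1.0, -0.0, -0.001]
force: [-0.3, 1.6, 0.7]
finger_gap: 0.451
gripper_force: 0.0
```

Emit:
{"method": "move_arm", "body": {"targets": [{"dx":0,"dy":0,"dz":-0.2,"rx":0,"ry":0,"rz":0},{"dx":0,"dy":0,"dz":-0.2,"rx":0,"ry":0,"rz":0},{"dx":0,"dy":0,"dz":-0.12,"rx":0,"ry":0,"rz":0},{"dx":0,"dy":0,"dz":0,"rx":0,"ry":0,"rz":0},{"dx":0,"dy":0,"dz":0,"rx":0,"ry":0,"rz":0},{"dx":0,"dy":0,"dz":0,"rx":0,"ry":0,"rz":0},{"dx":0,"dy":0,"dz":0,"rx":0,"ry":0,"rz":0},{"dx":0,"dy":0,"dz":0,"rx":0,"ry":0,"rz":0},{"dx":0,"dy":0,"dz":0,"rx":0,"ry":0,"rz":0},{"dx":0,"dy":0,"dz":0,"rx":0,"ry":0,"rz":0}]}}

```text
t: 21.8
tcp_pos: [0.6413, 0.1984, -0.0076]
tool_rot: [-0.0, 1.0, -0.0, 0.001]
force: [-4.8, 0.2, 17.2]
finger_gap: 0.446
gripper_force: 6.9
```

Emit:
{"method": "move_arm", "body": {"targets": [{"dx":0,"dy":0,"dz":0,"rx":0,"ry":0,"rz":0},{"dx":0,"dy":0,"dz":0,"rx":0,"ry":0,"rz":0},{"dx":0,"dy":0,"dz":0,"rx":0,"ry":0,"rz":0},{"dx":0,"dy":0,"dz":0,"rx":0,"ry":0,"rz":0},{"dx":0,"dy":0,"dz":0,"rx":0,"ry":0,"rz":0},{"dx":0,"dy":0,"dz":0,"rx":0,"ry":0,"rz":0},{"dx":0,"dy":0,"dz":0,"rx":0,"ry":0,"rz":0},{"dx":0,"dy":0,"dz":0,"rx":0,"ry":0,"rz":0},{"dx":0,"dy":0,"dz":0,"rx":0,"ry":0,"rz":0},{"dx":0,"dy":0,"dz":0,"rx":0,"ry":0,"rz":0}], "claw": 5}}

```text
t: 23.05
tcp_pos: [0.6418, 0.1987, -0.0095]
tool_rot: [0.0, 1.0, 0.0, 0.001]
force: [-1.2, -0.1, 9.3]
finger_gap: 0.245
gripper_force: 24.1
```

Gripped now (gap 0.245, 24 N). Lifting it.

Emit:
{"method": "move_arm", "body": {"targets": [{"dx":0,"dy":0,"dz":0.2,"rx":0,"ry":0,"rz":0},{"dx":0,"dy":0,"dz":0.4,"rx":0,"ry":0,"rz":0},{"dx":0,"dy":0,"dz":0.8,"rx":0,"ry":0,"rz":0},{"dx":0,"dy":0,"dz":1,"rx":0,"ry":0,"rz":0},{"dx":0,"dy":0,"dz":1,"rx":0,"ry":0,"rz":0},{"dx":0,"dy":0,"dz":0.9,"rx":0,"ry":0,"rz":0},{"dx":0,"dy":0,"dz":0.9,"rx":0,"ry":0,"rz":0},{"dx":-0.3,"dy":-0.6,"dz":0,"rx":0,"ry":0,"rz":0},{"dx":-0.4,"dy":-1,"dz":0,"rx":0,"ry":0,"rz":0},{"dx":-0.4,"dy":-1,"dz":0,"rx":0,"ry":0,"rz":0}]}}

```text
t: 24.3
tcp_pos: [0.6115, 0.132, 0.1184]
tool_rot: [0.0, 1.0, -0.0, -0.001]
force: [0.2, 0.1, -0.4]
finger_gap: 0.248
gripper_force: 24.5
```

Emit:
{"method": "move_arm", "body": {"targets": [{"dx":-0.3,"dy":-1,"dz":0,"rx":0,"ry":0,"rz":0},{"dx":-0.3,"dy":-1,"dz":0,"rx":0,"ry":0,"rz":0},{"dx":-0.3,"dy":-1,"dz":0,"rx":0,"ry":0,"rz":0},{"dx":-0.3,"dy":-1,"dz":0,"rx":0,"ry":0,"rz":0},{"dx":-0.3,"dy":-1,"dz":0,"rx":0,"ry":0,"rz":0},{"dx":-0.3,"dy":-1,"dz":0,"rx":0,"ry":0,"rz":0},{"dx":-0.3,"dy":-1,"dz":0,"rx":0,"ry":0,"rz":0},{"dx":-0.3,"dy":-1,"dz":0,"rx":0,"ry":0,"rz":0},{"dx":-0.3,"dy":-1,"dz":0,"rx":0,"ry":0,"rz":0},{"dx":-0.3,"dy":-1,"dz":0,"rx":0,"ry":0,"rz":-0.11}]}}

```text
t: 25.55
tcp_pos: [0.5363, -0.1175, 0.1185]
tool_rot: [0.03, 1.0, 0.0, -0.001]
force: [-0.4, 0.1, -0.4]
finger_gap: 0.248
gripper_force: 24.5
```

Emit:
{"method": "move_arm", "body": {"targets": [{"dx":-0.3,"dy":-1,"dz":0,"rx":0,"ry":0,"rz":0},{"dx":-0.3,"dy":-1,"dz":0,"rx":0,"ry":0,"rz":0},{"dx":-0.3,"dy":-1,"dz":0,"rx":0,"ry":0,"rz":0},{"dx":-0.3,"dy":-1,"dz":0,"rx":0,"ry":0,"rz":0},{"dx":-0.3,"dy":-0.8,"dz":0,"rx":0,"ry":0,"rz":0},{"dx":0,"dy":-0.5,"dz":0,"rx":0,"ry":0,"rz":0},{"dx":0,"dy":-0.24,"dz":-0.3,"rx":0,"ry":0,"rz":0},{"dx":0,"dy":0,"dz":-0.7,"rx":0,"ry":0,"rz":0},{"dx":0,"dy":0,"dz":-0.9,"rx":0,"ry":0,"rz":0},{"dx":0,"dy":0,"dz":-0.9,"rx":0,"ry":0,"rz":0}]}}

```text
t: 26.8
tcp_pos: [0.5007, -0.2542, 0.0479]
tool_rot: [0.029, 1.0, 0.0, -0.0]
force: [-0.6, 1.3, -0.6]
finger_gap: 0.245
gripper_force: 24.5
```

Emit:
{"method": "move_arm", "body": {"targets": [{"dx":0,"dy":0,"dz":-0.9,"rx":0,"ry":0,"rz":0},{"dx":0,"dy":0,"dz":-0.8,"rx":0,"ry":0,"rz":0},{"dx":0,"dy":0,"dz":-0.5,"rx":0,"ry":0,"rz":0},{"dx":0,"dy":0,"dz":-0.3,"rx":0,"ry":0,"rz":0},{"dx":0,"dy":0,"dz":-0.2,"rx":0,"ry":0,"rz":0},{"dx":0,"dy":0,"dz":-0.1,"rx":0,"ry":0,"rz":0},{"dx":0,"dy":0,"dz":0,"rx":0,"ry":0,"rz":0},{"dx":0,"dy":0,"dz":0,"rx":0,"ry":0,"rz":0},{"dx":0,"dy":0,"dz":0,"rx":0,"ry":0,"rz":0},{"dx":0,"dy":0,"dz":0,"rx":0,"ry":0,"rz":0}]}}

```text
t: 28.05
tcp_pos: [0.501, -0.2551, -0.0207]
tool_rot: [0.029, 1.0, -0.0, 0.0]
force: [-0.3, -0.1, 0.7]
finger_gap: 0.25
gripper_force: 24.5
```

Emit:
{"method": "move_arm", "body": {"targets": [{"dx":0,"dy":0,"dz":-0.12,"rx":0,"ry":0,"rz":0},{"dx":0,"dy":0,"dz":-0.08,"rx":0,"ry":0,"rz":0},{"dx":0,"dy":0,"dz":-0.04,"rx":0,"ry":0,"rz":0},{"dx":0,"dy":0,"dz":0,"rx":0,"ry":0,"rz":0},{"dx":0,"dy":0,"dz":0,"rx":0,"ry":0,"rz":0},{"dx":0,"dy":0,"dz":0,"rx":0,"ry":0,"rz":0},{"dx":0,"dy":0,"dz":0,"rx":0,"ry":0,"rz":0},{"dx":0,"dy":0,"dz":0,"rx":0,"ry":0,"rz":0},{"dx":0,"dy":0,"dz":0,"rx":0,"ry":0,"rz":0},{"dx":0,"dy":0,"dz":0,"rx":0,"ry":0,"rz":0}]}}

```text
t: 29.3
tcp_pos: [0.5012, -0.2552, -0.0221]
tool_rot: [0.029, 1.0, -0.001, 0.001]
force: [-5.6, 2.9, 34.6]
finger_gap: 0.244
gripper_force: 42.8
```

Emit:
{"method": "move_arm", "body": {"targets": [{"dx":0,"dy":0,"dz":0.2,"rx":0,"ry":0,"rz":0},{"dx":0,"dy":0,"dz":0,"rx":0,"ry":0,"rz":0},{"dx":0,"dy":0,"dz":0,"rx":0,"ry":0,"rz":0},{"dx":0,"dy":0,"dz":0,"rx":0,"ry":0,"rz":0},{"dx":0,"dy":0,"dz":0,"rx":0,"ry":0,"rz":0},{"dx":0,"dy":0,"dz":0,"rx":0,"ry":0,"rz":0},{"dx":0,"dy":0,"dz":0.5,"rx":0,"ry":0,"rz":0},{"dx":0,"dy":0,"dz":1,"rx":0,"ry":0,"rz":0},{"dx":0,"dy":0,"dz":1,"rx":0,"ry":0,"rz":0},{"dx":0,"dy":0,"dz":1,"rx":0,"ry":0,"rz":0}], "claw": 45}}

```text
t: 30.55
tcp_pos: [0.5009, -0.255, 0.0672]
tool_rot: [0.029, 1.0, -0.0, 0.0]
force: [-0.7, -0.7, -0.3]
finger_gap: 0.446
gripper_force: 0.0
```

Emit:
{"method": "move_arm", "body": {"targets": [{"dx":0,"dy":0,"dz":1,"rx":0,"ry":0,"rz":0},{"dx":0,"dy":0,"dz":1,"rx":0,"ry":0,"rz":0},{"dx":0,"dy":0,"dz":1,"rx":0,"ry":0,"rz":0},{"dx":0,"dy":0,"dz":1,"rx":0,"ry":0,"rz":0},{"dx":0,"dy":0,"dz":1,"rx":0,"ry":0,"rz":0},{"dx":0.4,"dy":-0.2,"dz":0.4,"rx":0,"ry":0,"rz":0},{"dx":0.6,"dy":-0.2,"dz":0,"rx":0,"ry":0,"rz":0},{"dx":0,"dy":-0.4,"dz":0,"rx":0,"ry":0,"rz":0},{"dx":0,"dy":-0.2,"dz":0,"rx":0,"ry":0,"rz":0},{"dx":0,"dy":0,"dz":0,"rx":0,"ry":0,"rz":0}], "claw": 0}}

```text
t: 31.8
tcp_pos: [0.5251, -0.2803, 0.2004]
tool_rot: [0.029, 1.0, 0.0, -0.0]
force: [0.5, 0.2, -0.2]
finger_gap: 0.004
gripper_force: 0.0
```

Run:
```python
from h import *
s=st();m=cams.camera_model("wrist");im=cams.snapshot("wrist")[:,:,::-1].copy();cv2.imwrite("pics/w5.png",im)
h=cv2.cvtColor(im,cv2.COLOR_BGR2HSV)
M=((h[...,0]<18)&(h[...,1]>110)&(h[...,2]<150)).astype(np.uint8)
n,l,S,c=cv2.connectedComponentsWithStats(M)
for i in range(1,n):
    if S[i][4]>150: print(S[i].tolist(),im[l==i].mean(0).round().tolist(),hit(m,*c[i],.017).round(3))
print("case corners",proj(m,[[.4993+a*.998+b*.0586,-.2857-a*.0586+b*.998,.044] for a,b in((.06,.088),(.06,-.026),(-.06,-.026),(-.06,.088))]).round().tolist())
a=.0586
print("vial expected",proj(m,[[.465,-.253,.017],[.542,-.257,.017]]).round().tolist())
```

```text
{'t': 31.8, 'tcp_pos': [0.5251, -0.2803, 0.2004], 'tool_rot': [0.0295, 0.9996, 0.0002, -0.0004], 'force': [0.4959, 0.1942, -0.2426], 'finger_gap': 0.0036, 'gripper_force': 0.0, 'q': [-0.6779, 0.4906, 1.5119, -0.0001, 1.14, -2.1897]}
[325, 127, 25, 61, 1183] [48.0, 82.0, 121.0] [ 0.492 -0.258  0.017]
[0, 158, 38, 118, 2768] [44.0, 78.0, 114.0] [ 0.532 -0.555  0.017]
[473, 321, 145, 39, 730] [22.0, 30.0, 137.0] [ 0.68  -0.055  0.017]
case corners [[407.0, 244.0], [273.0, 243.0], [269.0, 95.0], [417.0, 95.0]]
vial expected [[340.0, 126.0], [338.0, 214.0]]
```

Vial (soil blob at (337,157) → x 0.492, y −0.258) lies in the empty compartment. Next I go behind the lid.

Emit:
{"method": "move_arm", "body": {"targets": [{"dx":1,"dy":0,"dz":0,"rx":0,"ry":0,"rz":0},{"dx":1,"dy":0,"dz":0,"rx":0,"ry":0,"rz":0},{"dx":1,"dy":-0.2,"dz":0,"rx":0,"ry":0,"rz":0},{"dx":1,"dy":0,"dz":0,"rx":0,"ry":0,"rz":0},{"dx":1,"dy":0,"dz":0,"rx":0,"ry":0,"rz":0},{"dx":0,"dy":0,"dz":-0.8,"rx":0,"ry":0,"rz":0},{"dx":0,"dy":0,"dz":-1,"rx":0,"ry":0,"rz":0},{"dx":0,"dy":0,"dz":-1,"rx":0,"ry":0,"rz":0},{"dx":0,"dy":0,"dz":-0.9,"rx":0,"ry":0,"rz":0},{"dx":0,"dy":0,"dz":0,"rx":0,"ry":0,"rz":0}]}}

```text
t: 33.1
tcp_pos: [0.6489, -0.2837, 0.1055]
tool_rot: [0.029, 1.0, 0.002, -0.003]
force: [0.5, 0.0, -0.5]
finger_gap: -0.001
gripper_force: 0.0
```

Emit:
{"method": "move_arm", "body": {"targets": [{"dx":-0.6,"dy":0,"dz":0,"rx":0,"ry":0,"rz":0},{"dx":-0.6,"dy":0,"dz":0,"rx":0,"ry":0,"rz":0},{"dx":-0.5,"dy":0,"dz":0,"rx":0,"ry":0,"rz":0},{"dx":-0.5,"dy":0,"dz":0,"rx":0,"ry":0,"rz":0},{"dx":-0.5,"dy":0,"dz":0,"rx":0,"ry":0,"rz":0},{"dx":-0.5,"dy":0,"dz":0,"rx":0,"ry":0,"rz":0},{"dx":-0.4,"dy":0,"dz":0,"rx":0,"ry":0,"rz":0},{"dx":-0.4,"dy":0,"dz":0,"rx":0,"ry":0,"rz":0},{"dx":-0.4,"dy":0,"dz":0,"rx":0,"ry":0,"rz":0},{"dx":-0.4,"dy":0,"dz":0,"rx":0,"ry":0,"rz":0}]}}

```text
t: 34.35
tcp_pos: [0.5301, -0.285, 0.1081]
tool_rot: [0.029, 1.0, 0.0, -0.0]
force: [-0.5, 0.8, -0.4]
finger_gap: -0.001
gripper_force: 0.0
```

Emit:
{"method": "move_arm", "body": {"targets": [{"dx":-0.85,"dy":0,"dz":0,"rx":0,"ry":0,"rz":0},{"dx":-0.85,"dy":0.05,"dz":0,"rx":0,"ry":0,"rz":0},{"dx":-0.85,"dy":0.05,"dz":0,"rx":0,"ry":0,"rz":0},{"dx":-0.85,"dy":0,"dz":0,"rx":0,"ry":0,"rz":0},{"dx":0,"dy":0,"dz":-0.5,"rx":0,"ry":0,"rz":0},{"dx":0,"dy":0,"dz":-0.5,"rx":0,"ry":0,"rz":0},{"dx":0,"dy":0,"dz":-0.5,"rx":0,"ry":0,"rz":0},{"dx":0,"dy":0,"dz":-0.5,"rx":0,"ry":0,"rz":0},{"dx":0,"dy":0,"dz":-0.4,"rx":0,"ry":0,"rz":0},{"dx":0,"dy":0,"dz":0,"rx":0,"ry":0,"rz":0}]}}

```text
t: 35.6
tcp_pos: [0.4455, -0.282, 0.047]
tool_rot: [0.029, 1.0, 0.001, -0.001]
force: [-0.8, 0.0, -0.1]
finger_gap: -0.004
gripper_force: 0.0
```

Emit:
{"method": "move_arm", "body": {"targets": [{"dx":0,"dy":0,"dz":-0.15,"rx":0,"ry":0,"rz":0},{"dx":0,"dy":0,"dz":-0.15,"rx":0,"ry":0,"rz":0},{"dx":0,"dy":0,"dz":-0.15,"rx":0,"ry":0,"rz":0},{"dx":0,"dy":0,"dz":-0.12,"rx":0,"ry":0,"rz":0},{"dx":0,"dy":0,"dz":-0.12,"rx":0,"ry":0,"rz":0},{"dx":0,"dy":0,"dz":0,"rx":0,"ry":0,"rz":0},{"dx":0,"dy":0,"dz":0,"rx":0,"ry":0,"rz":0},{"dx":0,"dy":0,"dz":0,"rx":0,"ry":0,"rz":0},{"dx":0,"dy":0,"dz":0,"rx":0,"ry":0,"rz":0},{"dx":0,"dy":0,"dz":0,"rx":0,"ry":0,"rz":0}]}}

```text
t: 36.85
tcp_pos: [0.4452, -0.2826, 0.0317]
tool_rot: [0.029, 1.0, -0.0, -0.0]
force: [-2.4, 0.2, 7.2]
finger_gap: 0.0
gripper_force: 3.4
```

Emit:
{"method": "move_arm", "body": {"targets": [{"dx":0,"dy":0,"dz":-0.1,"rx":0,"ry":0,"rz":0},{"dx":0,"dy":0,"dz":-0.1,"rx":0,"ry":0,"rz":0},{"dx":0,"dy":0,"dz":-0.1,"rx":0,"ry":0,"rz":0},{"dx":0,"dy":0,"dz":0,"rx":0,"ry":0,"rz":0},{"dx":0,"dy":0,"dz":0,"rx":0,"ry":0,"rz":0},{"dx":0,"dy":0,"dz":0,"rx":0,"ry":0,"rz":0},{"dx":0,"dy":0,"dz":0,"rx":0,"ry":0,"rz":0},{"dx":0,"dy":0,"dz":0,"rx":0,"ry":0,"rz":0},{"dx":0,"dy":0,"dz":0,"rx":0,"ry":0,"rz":0},{"dx":0,"dy":0,"dz":0,"rx":0,"ry":0,"rz":0}]}}

```text
t: 38.1
tcp_pos: [0.4459, -0.2825, 0.0234]
tool_rot: [0.029, 1.0, -0.0, 0.0]
force: [-0.2, -0.9, -0.1]
finger_gap: -0.001
gripper_force: 0.0
```

Emit:
{"method": "move_arm", "body": {"targets": [{"dx":0,"dy":0,"dz":-0.1,"rx":0,"ry":0,"rz":0},{"dx":0,"dy":0,"dz":-0.06,"rx":0,"ry":0,"rz":0},{"dx":0,"dy":0,"dz":0,"rx":0,"ry":0,"rz":0},{"dx":0,"dy":0,"dz":0,"rx":0,"ry":0,"rz":0},{"dx":0,"dy":0,"dz":0,"rx":0,"ry":0,"rz":0},{"dx":0,"dy":0,"dz":0,"rx":0,"ry":0,"rz":0},{"dx":0,"dy":0,"dz":0,"rx":0,"ry":0,"rz":0},{"dx":0,"dy":0,"dz":0,"rx":0,"ry":0,"rz":0},{"dx":0,"dy":0,"dz":0,"rx":0,"ry":0,"rz":0},{"dx":0,"dy":0,"dz":0,"rx":0,"ry":0,"rz":0}]}}

```text
t: 39.35
tcp_pos: [0.4461, -0.2827, 0.0216]
tool_rot: [0.029, 1.0, -0.001, 0.001]
force: [-3.0, 1.6, 17.9]
finger_gap: -0.0
gripper_force: 8.9
```

Lid gave way at the latch (force dropped to 0) and is now stiff at its shut height, so it has snapped in. Going back for the big weight.

Emit:
{"method": "move_arm", "body": {"targets": [{"dx":0,"dy":0,"dz":1,"rx":0,"ry":0,"rz":0},{"dx":0,"dy":0,"dz":1,"rx":0,"ry":0,"rz":0},{"dx":0,"dy":1,"dz":1,"rx":0,"ry":0,"rz":0},{"dx":0,"dy":1,"dz":1,"rx":0,"ry":0,"rz":0},{"dx":0.6,"dy":1,"dz":0.2,"rx":0,"ry":0,"rz":0},{"dx":0.6,"dy":1,"dz":0,"rx":0,"ry":0,"rz":0},{"dx":0.6,"dy":1,"dz":0,"rx":0,"ry":0,"rz":0},{"dx":0.6,"dy":1,"dz":0,"rx":0,"ry":0,"rz":0},{"dx":0.6,"dy":1,"dz":0,"rx":0,"ry":0,"rz":0},{"dx":0.6,"dy":1,"dz":0,"rx":0,"ry":0,"rz":0}]}}

```text
t: 40.6
tcp_pos: [0.5361, -0.0816, 0.1242]
tool_rot: [0.029, 1.0, 0.0, -0.0]
force: [-0.4, -0.4, 0.4]
finger_gap: 0.001
gripper_force: 0.0
```

Emit:
{"method": "move_arm", "body": {"targets": [{"dx":0.5,"dy":0.9,"dz":0,"rx":0,"ry":0,"rz":0},{"dx":0.5,"dy":0.9,"dz":0,"rx":0,"ry":0,"rz":0},{"dx":0.5,"dy":0.9,"dz":0,"rx":0,"ry":0,"rz":0.285},{"dx":0.5,"dy":0.9,"dz":0,"rx":0,"ry":0,"rz":0.285},{"dx":0.5,"dy":0.9,"dz":0,"rx":0,"ry":0,"rz":0.285},{"dx":0.5,"dy":0.9,"dz":0,"rx":0,"ry":0,"rz":0.285},{"dx":0.5,"dy":0.9,"dz":0,"rx":0,"ry":0,"rz":0.285},{"dx":0.5,"dy":0.9,"dz":0,"rx":0,"ry":0,"rz":0.285},{"dx":0,"dy":0,"dz":0,"rx":0,"ry":0,"rz":0.285},{"dx":0,"dy":0,"dz":0,"rx":0,"ry":0,"rz":0.285}], "claw": 72}}

```text
t: 41.85
tcp_pos: [0.6355, 0.0981, 0.1238]
tool_rot: [-0.54, 0.841, 0.0, -0.0]
force: [0.1, 0.1, 0.2]
finger_gap: 0.718
gripper_force: 0.0
```

Run:
```python
from h import *
st()
# flap/plate check: weight seen in scene view? brightness-free check of lid: compare predicted shut-lid edge
im=cams.snapshot("scene")[:,:,::-1];cv2.imwrite("pics/s6.png",im)
a=cv2.imread("pics/scene0.png")
print("lid region change",np.abs(im[210:240,125:145].astype(int)-a[210:240,125:145]).mean())
```

```text
{'t': 41.85, 'tcp_pos': [0.6355, 0.0981, 0.1238], 'tool_rot': [-0.5404, 0.8414, 0.0002, -0.0004], 'force': [0.1178, 0.0518, 0.223], 'finger_gap': 0.7177, 'gripper_force': 0.0, 'q': [-0.0203, 0.6435, 1.4552, -0.0, 1.0437, -2.7329]}
lid region change 21.00777777777778
```

Emit:
{"method": "move_arm", "body": {"targets": [{"dx":0.12,"dy":-0.06,"dz":-0.6,"rx":0,"ry":0,"rz":0},{"dx":0,"dy":0,"dz":-0.7,"rx":0,"ry":0,"rz":0},{"dx":0,"dy":0,"dz":-0.7,"rx":0,"ry":0,"rz":0},{"dx":0,"dy":0,"dz":-0.6,"rx":0,"ry":0,"rz":0},{"dx":0,"dy":0,"dz":-0.5,"rx":0,"ry":0,"rz":0},{"dx":0,"dy":0,"dz":-0.5,"rx":0,"ry":0,"rz":0},{"dx":0,"dy":0,"dz":-0.4,"rx":0,"ry":0,"rz":0},{"dx":0,"dy":0,"dz":-0.28,"rx":0,"ry":0,"rz":0},{"dx":0,"dy":0,"dz":0,"rx":0,"ry":0,"rz":0},{"dx":0,"dy":0,"dz":0,"rx":0,"ry":0,"rz":0}]}}

```text
t: 43.15
tcp_pos: [0.6392, 0.096, 0.0177]
tool_rot: [-0.538, 0.843, -0.0, 0.0]
force: [0.0, 0.5, 0.2]
finger_gap: 0.725
gripper_force: 0.0
```

Emit:
{"method": "move_arm", "body": {"targets": [{"dx":0,"dy":0,"dz":0,"rx":0,"ry":0,"rz":0},{"dx":0,"dy":0,"dz":0,"rx":0,"ry":0,"rz":0},{"dx":0,"dy":0,"dz":0,"rx":0,"ry":0,"rz":0},{"dx":0,"dy":0,"dz":0,"rx":0,"ry":0,"rz":0},{"dx":0,"dy":0,"dz":0,"rx":0,"ry":0,"rz":0},{"dx":0,"dy":0,"dz":0,"rx":0,"ry":0,"rz":0},{"dx":0,"dy":0,"dz":0,"rx":0,"ry":0,"rz":0},{"dx":0,"dy":0,"dz":0,"rx":0,"ry":0,"rz":0},{"dx":0,"dy":0,"dz":0,"rx":0,"ry":0,"rz":0},{"dx":0,"dy":0,"dz":0,"rx":0,"ry":0,"rz":0}], "claw": 25, "newtons": 70}}

```text
t: 44.4
tcp_pos: [0.6389, 0.0962, 0.0185]
tool_rot: [-0.538, 0.843, -0.0, 0.0]
force: [-0.9, -0.4, 5.1]
finger_gap: 0.508
gripper_force: 70.8
```

Emit:
{"method": "move_arm", "body": {"targets": [{"dx":0,"dy":0,"dz":0.16,"rx":0,"ry":0,"rz":0},{"dx":0,"dy":0,"dz":0.16,"rx":0,"ry":0,"rz":0},{"dx":0,"dy":0,"dz":0.16,"rx":0,"ry":0,"rz":0},{"dx":0,"dy":0,"dz":0.16,"rx":0,"ry":0,"rz":0},{"dx":0,"dy":0,"dz":0.16,"rx":0,"ry":0,"rz":0},{"dx":0,"dy":0,"dz":0.16,"rx":0,"ry":0,"rz":0},{"dx":0,"dy":0,"dz":0.16,"rx":0,"ry":0,"rz":0},{"dx":0,"dy":0,"dz":0.3,"rx":0,"ry":0,"rz":0},{"dx":0,"dy":0,"dz":0.5,"rx":0,"ry":0,"rz":0},{"dx":0,"dy":0,"dz":0.7,"rx":0,"ry":0,"rz":0}]}}

```text
t: 45.65
tcp_pos: [0.6378, 0.0959, 0.0831]
tool_rot: [-0.538, 0.843, 0.001, -0.001]
force: [-0.3, -0.9, -7.7]
finger_gap: 0.514
gripper_force: 72.3
```

Emit:
{"method": "move_arm", "body": {"targets": [{"dx":-0.7,"dy":-0.58,"dz":0.2,"rx":0,"ry":0,"rz":0},{"dx":-0.8,"dy":-0.58,"dz":0,"rx":0,"ry":0,"rz":-0.272},{"dx":-0.8,"dy":-0.58,"dz":0,"rx":0,"ry":0,"rz":-0.272},{"dx":-0.8,"dy":-0.58,"dz":0,"rx":0,"ry":0,"rz":-0.272},{"dx":-0.8,"dy":-0.58,"dz":0,"rx":0,"ry":0,"rz":-0.272},{"dx":-0.8,"dy":-0.58,"dz":0,"rx":0,"ry":0,"rz":-0.272},{"dx":-0.8,"dy":-0.6,"dz":0,"rx":0,"ry":0,"rz":-0.272},{"dx":-0.8,"dy":-0.6,"dz":0,"rx":0,"ry":0,"rz":-0.272},{"dx":-0.8,"dy":-0.6,"dz":0,"rx":0,"ry":0,"rz":-0.266},{"dx":-0.5,"dy":-0.6,"dz":0,"rx":0,"ry":0,"rz":0}]}}

```text
t: 46.9
tcp_pos: [0.4484, -0.0515, 0.0892]
tool_rot: [0.001, 1.0, -0.0, 0.001]
force: [-0.7, -0.5, -7.5]
finger_gap: 0.517
gripper_force: 72.4
```

Emit:
{"method": "move_arm", "body": {"targets": [{"dx":0,"dy":0,"dz":-0.5,"rx":0,"ry":0,"rz":0},{"dx":0,"dy":0,"dz":-0.7,"rx":0,"ry":0,"rz":0},{"dx":0,"dy":0,"dz":-0.7,"rx":0,"ry":0,"rz":0},{"dx":0,"dy":0,"dz":-0.6,"rx":0,"ry":0,"rz":0},{"dx":0,"dy":0,"dz":-0.4,"rx":0,"ry":0,"rz":0},{"dx":0,"dy":0,"dz":-0.3,"rx":0,"ry":0,"rz":0},{"dx":0,"dy":0,"dz":-0.16,"rx":0,"ry":0,"rz":0},{"dx":0,"dy":0,"dz":0,"rx":0,"ry":0,"rz":0},{"dx":0,"dy":0,"dz":0,"rx":0,"ry":0,"rz":0},{"dx":0,"dy":0,"dz":0,"rx":0,"ry":0,"rz":0}]}}

```text
t: 48.15
tcp_pos: [0.4491, -0.0511, 0.0042]
tool_rot: [0.0, 1.0, -0.0, 0.0]
force: [-0.9, 0.1, -6.9]
finger_gap: 0.511
gripper_force: 72.6
```

Emit:
{"method": "move_arm", "body": {"targets": [{"dx":0,"dy":0,"dz":-0.06,"rx":0,"ry":0,"rz":0},{"dx":0,"dy":0,"dz":-0.06,"rx":0,"ry":0,"rz":0},{"dx":0,"dy":0,"dz":-0.03,"rx":0,"ry":0,"rz":0},{"dx":0,"dy":0,"dz":0,"rx":0,"ry":0,"rz":0},{"dx":0,"dy":0,"dz":0,"rx":0,"ry":0,"rz":0},{"dx":0,"dy":0,"dz":0,"rx":0,"ry":0,"rz":0},{"dx":0,"dy":0,"dz":0,"rx":0,"ry":0,"rz":0},{"dx":0,"dy":0,"dz":0,"rx":0,"ry":0,"rz":0},{"dx":0,"dy":0,"dz":0,"rx":0,"ry":0,"rz":0},{"dx":0,"dy":0,"dz":0,"rx":0,"ry":0,"rz":0}]}}

```text
t: 49.4
tcp_pos: [0.4491, -0.051, 0.0015]
tool_rot: [0.0, 1.0, -0.0, 0.001]
force: [-2.4, 0.9, 9.0]
finger_gap: 0.513
gripper_force: 74.5
```

Standing on the mat (the load has gone from the wrist). Releasing and lifting.

Emit:
{"method": "move_arm", "body": {"targets": [{"dx":0,"dy":0,"dz":0,"rx":0,"ry":0,"rz":0},{"dx":0,"dy":0,"dz":0,"rx":0,"ry":0,"rz":0},{"dx":0,"dy":0,"dz":0,"rx":0,"ry":0,"rz":0},{"dx":0,"dy":0,"dz":0,"rx":0,"ry":0,"rz":0},{"dx":0,"dy":0,"dz":0,"rx":0,"ry":0,"rz":0},{"dx":0,"dy":0,"dz":0.3,"rx":0,"ry":0,"rz":0},{"dx":0,"dy":0,"dz":0.8,"rx":0,"ry":0,"rz":0},{"dx":0,"dy":0,"dz":1,"rx":0,"ry":0,"rz":0},{"dx":0,"dy":0,"dz":1,"rx":0,"ry":0,"rz":0},{"dx":0,"dy":0,"dz":1,"rx":0,"ry":0,"rz":0}], "claw": 70}}

```text
t: 50.65
tcp_pos: [0.4486, -0.0509, 0.1038]
tool_rot: [0.0, 1.0, -0.0, 0.0]
force: [0.6, -0.4, -0.0]
finger_gap: 0.699
gripper_force: 0.0
```

Emit:
{"method": "move_arm", "body": {"targets": [{"dx":0,"dy":0,"dz":1,"rx":0,"ry":0,"rz":0},{"dx":0,"dy":0,"dz":1,"rx":0,"ry":0,"rz":0},{"dx":0,"dy":0,"dz":1,"rx":0,"ry":0,"rz":0},{"dx":0.6,"dy":0,"dz":1,"rx":0,"ry":0,"rz":0},{"dx":0.6,"dy":0,"dz":0,"rx":0,"ry":0,"rz":0},{"dx":0.6,"dy":0,"dz":0,"rx":0,"ry":0,"rz":0},{"dx":0.6,"dy":0,"dz":0,"rx":0,"ry":0,"rz":0},{"dx":0.6,"dy":0,"dz":0,"rx":0,"ry":0,"rz":0},{"dx":0,"dy":0,"dz":0,"rx":0,"ry":0,"rz":0},{"dx":0,"dy":0,"dz":0,"rx":0,"ry":0,"rz":0}]}}

```text
t: 51.9
tcp_pos: [0.5232, -0.0508, 0.2021]
tool_rot: [0.0, 1.0, 0.0, -0.001]
force: [-0.1, 0.2, 0.8]
finger_gap: 0.705
gripper_force: 0.0
```

Run:
```python
from h import *
st();m=cams.camera_model("wrist");w=cams.snapshot("wrist")[:,:,::-1];s=cams.snapshot("scene")[:,:,::-1]
cv2.imwrite("pics/w7.png",w);cv2.imwrite("pics/s7.png",s);a=cv2.imread("pics/scene0.png")
D=lambda b:np.abs(s[b[1]:b[3],b[0]:b[2]].astype(int)-a[b[1]:b[3],b[0]:b[2]]).mean().round(1)
print("disp",D((370,270,540,365)),"small",D((362,245,385,270)),"big",D((305,225,340,265)),"lid",D((120,205,235,240)),"table ref",D((250,300,290,330)))
g=cv2.cvtColor(w,cv2.COLOR_BGR2GRAY)
# upright check: predicted knob-top/body for weight at released spot
print(proj(m,[[.449,-.051,.067],[.449,-.051,.003],[.464,.049,.036]]).round().tolist())
c=cv2.HoughCircles(cv2.GaussianBlur(g[:220],(5,5),0),cv2.HOUGH_GRADIENT,1,25,param1=80,param2=18,minRadius=8,maxRadius=45);print(c)
```

```text
{'t': 51.9, 'tcp_pos': [0.5232, -0.0508, 0.2021], 'tool_rot': [0.0001, 1.0, 0.0002, -0.0009], 'force': [-0.0958, 0.2124, 0.8083], 'finger_gap': 0.7047, 'gripper_force': 0.0, 'q': [-0.3094, 0.3964, 1.6802, -0.0001, 1.0668, -1.88]}
disp 1.2 small 14.2 big 12.6 lid 22.8 table ref 0.5
[[312.0, 109.0], [311.0, 112.0], [434.0, 130.0]]
[[[310.5 108.5  29.9]
  [382.5 115.5  44.4]
  [406.5 135.5  44.4]
  [432.5 136.5  40. ]
  [332.5 136.5  44.4]
  [381.5 142.5  37.7]
  [336.5 110.5  41.1]
  [421.5 111.5  32.2]
  [447.5  93.5  32.2]
  [363.5  92.5  26.6]
  [269.5 141.5  37.8]
  [293.5 149.5  28.9]
  [428.5 170.5  28.6]
  [355.5 157.5  24.5]
  [397.5  85.5  21. ]
  [179.5  16.5  28.3]
  [453.5 156.5  16.6]
  [324.5 165.5  14.4]
  [423.5  75.5  13.2]
  [275.5  85.5  14.9]
  [358.5 126.5  14.4]
  [438.5  53.5  30.9]
  [392.5 168.5  14.4]
  [456.5 128.5  12.1]
  [281.5 173.5  11.5]
  [ 48.5  86.5  10. ]
  [338.5  85.5   9.4]]]
```

Run:
```python
from h import *
a=cv2.imread("pics/w2.png");w=cv2.imread("pics/w7.png");m=cams.camera_model("wrist")
for n,b,z in(("small",(408,105,448,143),.036),("big",(275,68,345,138),.067)):
    r=cv2.matchTemplate(w,a[b[1]:b[3],b[0]:b[2]],cv2.TM_CCOEFF_NORMED);_,v,_,p=cv2.minMaxLoc(r)
    c=(p[0]+(b[2]-b[0])/2,p[1]+(b[3]-b[1])/2);print(n,round(v,3),c,hit(m,*c,z).round(3))
from station import order
print(order.sign_off())
```

```text
small 0.995 (431.0, 128.0) [0.462 0.046 0.036]
big 0.971 (310.0, 109.0) [ 0.449 -0.052  0.067]
the job is handed in; nothing more can be done
None
```

I finished every step in the order asked and handed the job in at about 52 s of the 72 s allowed; no verdict was returned. The first try at pressing the plate jammed the gripper on the flap: the wrist read 80 N (limit 120 N), and the gripper's body may have passed its 40 N limit. The final camera checks match the flap shut, the big weight back on the mat, and the short vial and small weight where they were. The latch I judged from force alone: the push dropped to zero, then the lid went stiff at its shut height.

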